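# Tighten the modelling stand's clamp nut with short wrench swings

## Robot

A 6-joint arm with a two-finger parallel gripper is mounted at the origin on the work surface. World frame = base frame: x ahead of the robot, y to its left, z up, the work surface at z = 0. Lengths are in m, angles in rad, forces in N, time in s.
With the tool pointing down it reaches from about 0.25 to 0.775 m from the base axis. Payload 4 kg.
Tool frame: the origin (TCP) lies at the centre of the arm's flange, where the gripper is bolted on; the fingertips stand 199 mm ahead of it and the grasp point (between the pads) lies 180 mm ahead of it (robot.tcp_to_tips is the z of the fingertips in the tool frame, in m); z points along the fingers, y is the line along which they close (so a half turn about z gives the same grasp; the last joint's range is limited). The gripper opens to 94 mm and grips with 3 to 60 N. Pads are 16 mm wide; open, the fingers measure 119 mm over their backs; the gripper's body (75 mm by 177 mm) begins 78 mm behind the grasp point.
Start: joints at [-1.278, 0.087, 1.371, -0, 1.684, -0.103], TCP at [0.212, -0.507, 0.405] pointing down, gripper open.
Joint ranges: [-3.1, 3.1], [-0.76, 2.03], [0.27, 2.55], [-1.08, 4.22], [0.17, 2.65], [-2.57, 2.57]. Speed limits (rad/s): [2.79, 2.79, 3.14, 3.14, 3.14, 3.14].

## Interface

Orientations are given as [roll, pitch, yaw] about the fixed x, y, z axes, in that order (R = Rz(yaw) Ry(pitch) Rx(roll)).
In Python, from bench import robot gives the robot as it stands.
- The arm moves only by the tool play_rows, never from a script. Its arguments are lists of equal length, an entry for each row: "translation": the shift along the tool's x, y, z scaled (see below), a list of three; "twist": the turn, a rotation vector about the tool's x, y, z scaled (see below), a list of three; "gripper": the opening, from -1 (shut) to 1 (fully open). A call has 1 to 8 rows; each row shifts and turns the commanded pose from where the row before left it, along the tool's axes as they then stand; what a row does not reach is not made up. The controller multiplies each number of a shift by 0.04 m and each number of a turn by 0.1 rad. A row lasts 1/10 s, in which the tool goes at most 50 mm and 8.59 degrees, less where a joint would pass 70% of its speed; a pose out of reach is approached as far as the arm can. A call with a number of a shift or a turn outside -1 to 1 is refused whole. A call with a gripper value outside its range is refused whole. The fingers move at their own pace and stop on an object; the grip force is fixed at half the most. Time passes only in rows, so rows that do not move let the fingers close. It gives the time, the measured TCP pose, the force, the opening and the grip force at its end, in the units of the state.
- robot.get_obs(): the state, without advancing time (a new reading comes with each control period).
- robot.snapshot(name): name is "scene" or "top" or "wrist"; returns the picture (400x640x3 uint8, red, green, blue); there is no depth.
- robot.camera_model(name): a dict with "camera_matrix" (3x3 intrinsics, pixels), "rvec" (rotation vector, rad) and "tvec" (3), from world to camera coordinates, as OpenCV has them. Camera axes: x right, y down, z forward; pixel columns grow to the right and rows downward; lengths in m; the calibration is good to about 2 mm. A picture is of the moment at which its call begins: read the wrist's pose just before it. camera_model takes no time and is no camera call; for the wrist camera it gives the pose at the moment of the call.
- robot.close_job(): hands the job in; it is judged then, once.
Trained networks look in the newest picture that a camera, given by its name, has taken for a name from the list of things; names that differ only in an ending like _2 or _b are one class to them, and where a whole thing is asked for, a point or a joint stands for the part that bears it (a point fixed in the world has none). Each returns a list of dicts, best first, with "score" (0 to 1); they miss things now and then, are a little off and sometimes report something else, mostly with a low value. They report only what shows in the picture. A call takes as long as a camera call. They do not tell look-alikes from the thing itself.
- robot.recognise(name, camera): "centre" ([x, y, z] in m, in world coordinates, good to about 4 mm: the middle of the surface that is visible of it).
- robot.spot_point(name, camera): "centre" ([x, y, z] in m, in world coordinates, good to about 4 mm: a listed point, or the origin of a listed thing).
The state is a dict: "time": time; "joint_positions": joint angles; "qvel": joint speeds; "joint_torque": joint torques, N m; "tool_pos": TCP position; "ee_rot": TCP orientation; "wrist_force": force on the tool from outside, world axes, zero at the start; "wrist_torque": the same for the moment, N m; "width": finger opening in m; "finger_force": force on a finger pad.
Only numpy, scipy, OpenCV 4.12 (cv2) and the standard library are available. Lean on these libraries where they do the work, as an engineer would, in place of code of your own. Each camera call takes 0.05 s, during which the arm holds its last target. There are 200 camera calls.

## Task

Take the ring wrench and fit it down over the domed clamp nut on the modelling stand, then tighten the nut clockwise until it comes up against its stop and you have pulled it up firmly, with about 15 N at the middle of the handle (1.5 N m); 30 N there (3 N m) is too much. The clay mountain and the steel post leave room only for short swings, so lift the wrench off the nut and fit it back for each new bite, and turn the nut with the wrench, not with the fingers. Do not bump the dried clay or push the jug, bowl and spatula about, and at the end let go and leave the wrench sitting over the nut.

Things in the scene. Friction and masses are not known exactly. Their poses are not given: they have to be found in the camera images.
- wrench: Steel ring wrench, 235 mm long, 16 mm thick, 0.3 to 0.5 kg, lying flat. Origin: centre of the ring's hole at the underside; z up. The handle runs along its -x: a bar 14 mm wide, 16 mm high from 27 to 195 mm, then a round boss of 26 mm. Ring 61 mm over its corners; its through hole is a hexagon 38.8 mm across flats with corners at 0, 60, 120.. deg from its x axis. Balances 103 mm from the hole
- wrench_grip (a point): point in the middle of the wrench's handle, 100 mm from the ring's centre, 8 mm above the underside: a good place to grip, across the bar
- stand: fixed round modelling stand, 250 mm across, 24 mm high. Origin: on the nut's vertical axis at table height; the disc's centre is at x +50, y +25 mm. Seen from above, the handle of a fitted wrench can lie within 50 deg either side of the stand's -x direction: clockwise it ends at the clay foothill (+y side), counter-clockwise at the steel post (-y side)
- nut_seat (a point): point on the nut's axis on top of the washer (54 mm across), 36 mm above the table, where the underside of a fully fitted wrench lies; axes as the stand's. The nut's hexagon, 36 mm across flats, reaches 12 mm above it. A fitted wrench has play of about 9 deg each way and binds when lifted unless backed off to the middle of this play; let go, its handle droops about 12 deg
- nut (a joint): angle of the cap nut (rad), growing as it turns clockwise seen from above; 0 is its stop (tight), it starts about 1.8 to 2.3 rad short of it (negative) and turns with about 0.35 N m of friction. At 0 the flats of its hexagon face 0, 60, 120.. deg from the stand's x axis
- stud_twist (a joint): elastic twist (rad, clockwise from above) of the stud that carries the nut, in a stiff rubber bush: 0 unloaded, 0.067 rad for each N m put on the nut, springs back when let go; 0.1 is 1.5 N m, 0.2 is 3 N m
- clay: dried terraced clay mountain fixed on the stand, on the +x and +y side of the nut; its frame is the stand's. Its highest peak is 146 mm above the table at x +88, y +72 mm; a foothill 48 mm across and 71 mm above the table stands at x -24, y +71 mm. Brittle: bumps above 3 N count as damage
- jug: bystander: grey unfired clay jug with a loop handle, 84 mm across, 112 mm high; origin at the centre of its underside
- bowl: bystander: white bowl 120 mm across, 50 mm high; origin at the centre of its underside
- spatula: bystander: steel spatula with a wooden handle, lying along its x axis; origin under its middle
- swing_post (a point): top of the steel post of 16 mm across that rises 72 mm above the table, 60 mm from the nut's axis
- nut_top (a point): top of the nut's dome, 31 mm above nut_seat; turns with the nut. The dome is 34 mm across at its foot; a wrench lifted 15 mm or more above the seat turns freely round it
Things that resemble listed ones, but are neither listed nor needed, are in the scene too. What is shaped like the wrench but pink or yellow is not meant.

How it is judged:
By the outcome, as a careful person would: the job done as asked, in the order asked, and still so for the second after the job is handed in, with the robot touching nothing.
It also fails if it takes over 72 s, if anything falls off the work surface, if the arm or the gripper's body presses on something with over 40 N, if the wrist force passes 120 N, or if a joint passes its speed limit or range.

## Working session

There is one attempt and no reset: what is moved stays moved. The work goes in short steps, Python scripts to look and compute and a tool call to move; the robot and the scene stay as the last step left them, time stands still between calls to the robot, and variables do not carry over. Pictures are saved under pics/ and viewed, at most 10 in all, crops included, and the job is handed in when it is done.

Besides the shell and the picture viewer there is one more tool, called after "Request:" as name(argument=value, ...) on one line, values as JSON. play_rows: Moves the arm, as the interface text tells. Its arguments: {"type":"object","properties":{"translation":{"type":"array","items":{"type":"array","items":{"type":"number","minimum":-1,"maximum":1}}},"twist":{"type":"array","items":{"type":"array","items":{"type":"number","minimum":-1,"maximum":1}}},"gripper":{"type":"array","items":{"type":"number"}}},"required":["translation","twist","gripper"]}

```bash
mkdir -p pics; ls
python3 - <<'E'
from bench import robot
import cv2
for c in ("top","scene"):
    im=robot.snapshot(c); cv2.imwrite(f"pics/{c}0.png",im[:,:,::-1])
    for n in ("wrench","stand","nut"):
        print(c,n,[(round(d["score"],2),d["centre"]) for d in robot.recognise(n,c)][:4])
    for n in ("wrench","wrench_grip","nut_seat","swing_post","nut_top","stand"):
        print(c,n,[(round(d["score"],2),d["centre"]) for d in robot.spot_point(n,c)][:4])
print(robot.get_obs()); print(robot.camera_model("top"))
E
```

```text
pics
top wrench [(0.96, [0.1848, -0.3122, 0.0138]), (0.87, [0.2749, 0.1962, 0.0156]), (0.75, [0.4749, -0.3197, 0.0151])]
top stand [(0.57, [0.6205, -0.0163, 0.0319])]
top nut [(0.44, [0.5701, -0.0353, 0.0591])]
top wrench [(0.97, [0.1969, 0.1813, 0.0006]), (0.8, [0.1411, -0.3963, -0.0014]), (0.79, [0.5513, -0.3093, -0.0002])]
top wrench_grip [(0.77, [0.295, 0.1934, 0.0108]), (0.69, [0.4495, -0.3247, 0.005]), (0.6, [0.1883, -0.3019, 0.0117]), (0.4, [0.5774, -0.0382, 0.0362])]
top nut_seat [(0.67, [0.575, -0.0372, 0.0369])]
top swing_post [(0.88, [0.5418, -0.089, 0.0719]), (0.73, [0.4494, -0.3253, 0.0055]), (0.21, [0.5744, -0.0364, 0.0362])]
top nut_top [(0.43, [0.5714, -0.0377, 0.0636]), (0.38, [0.5766, -0.0386, -0.0019])]
top stand [(0.92, [0.5763, -0.0385, -0.005])]
scene wrench [(0.79, [0.1725, -0.3398, 0.016]), (0.6, [0.6524, -0.0399, 0.038]), (0.59, [0.49, -0.328, 0.0189]), (0.55, [0.2726, 0.1925, 0.0167])]
scene stand [(0.6, [0.6519, -0.0409, 0.0351])]
scene nut [(0.46, [0.5778, -0.0464, 0.0563])]
scene wrench [(0.65, [0.1392, -0.4002, 0.0003]), (0.62, [0.1969, 0.1785, 0.0043]),
[... 635 characters left out ...]
 4.63251745e-04, -3.40046990e+01, -3.02606893e+01,  7.19474768e-02,
        2.36056378e-02, -5.91550531e-06]), 'tool_pos': array([ 0.21204921, -0.50748538,  0.40471897]), 'ee_rot': array([3.14142903e+00, 4.96768642e-06, 3.95809708e-01]), 'wrist_force': array([ 0.37785795,  0.29098892, -0.17918267]), 'wrist_torque': array([-0.08494301, -0.04767455,  0.05699337]), 'finger_force': 0.0, 'width': 0.09399331009759719}
{'camera_matrix': array([[500.78475264,   0.        , 313.79954663],
       [  0.        , 500.78475264, 199.20515933],
       [  0.        ,   0.        ,   1.        ]]), 'rvec': array([ 2.15331597, -2.20591331,  0.11045193]), 'tvec': array([-0.00162203,  0.40623919,  1.41194416])}
```

View pics/top0.png

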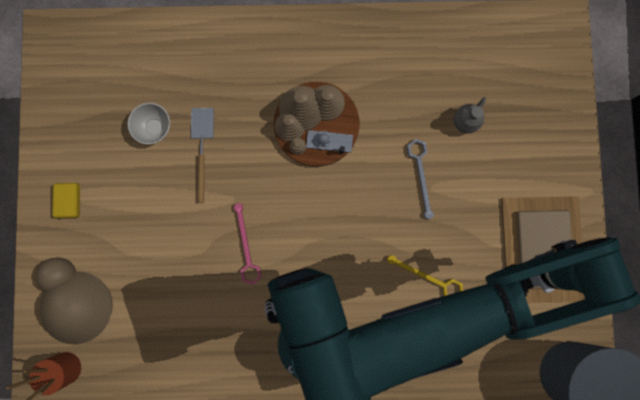

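View pics/scene0.png

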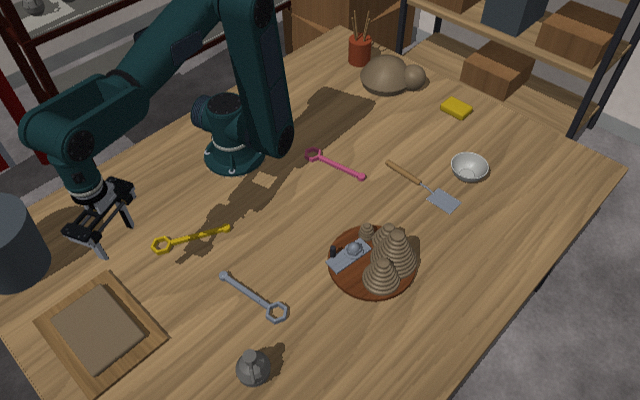

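```bash
cat > h.py <<'E'
from bench import robot
import numpy as np, json, math
def pose():
    o=robot.get_obs(); return o["tool_pos"],o["ee_rot"][2],o
def rows(path,n,grip,start=None):
    """path(s)->(pos,yaw), s 0..1; prints n rows from start (cmd pose)"""
    p0,y0=start if start else pose()[:2]; p0=np.array(p0,float)
    T,W=[],[]
    for i in range(n):
        p,y=path((i+1)/n); p=np.array(p)
        R=np.array([[math.cos(y0),math.sin(y0),0],[math.sin(y0),-math.cos(y0),0],[0,0,-1.]])
        t=np.round(R.T@(p-p0)/.04,3); w=round(-(y-y0)/.1,3)
        T.append(t.tolist());W.append([0,0,w]); p0=p0+R@t*.04; y0-=w*.1
    for i in range(0,n,8): print(json.dumps(dict(translation=T[i:i+8],twist=W[i:i+8],gripper=[grip]*len(T[i:i+8]))))
    print("end",p0,y0)
def line(p1,y1,n,grip,start=None):
    p0,y0=start if start else pose()[:2]; p0=np.array(p0);p1=np.array(p1)
    rows(lambda s:(p0+s*(p1-p0),y0+s*(y1-y0)),n,grip,(p0,y0))
def px2w(cm,uv,z):
    import cv2
    K=cm["camera_matrix"];R=cv2.Rodrigues(cm["rvec"])[0];t=cm["tvec"]
    d=R.T@np.linalg.inv(K)@np.array([uv[0],uv[1],1.]);c=-R.T@t
    return c+d*(z-c[2])/d[2]
def w2px(cm,X):
    import cv2
    return cv2.projectPoints(np.array(X,float).reshape(-1,1,3),cm["rvec"],cm["tvec"],cm["camera_matrix"],None)[0].reshape(-1,2)
E
python3 - <<'E'
from h import *
line([0.46,-0.32,0.36],0.15,8,1)
cm=robot.camera_model("top")
for uv,z in [((316,124),.024),((297,146),.071),((290,122),.1),((305,94),.146),((330,98),.12)]: print(uv,px2w(cm,uv,z))
E
```

```text
{"translation": [[0.941, -0.242, 0.14], [0.933, -0.27, 0.139], [0.924, -0.3, 0.14], [0.915, -0.327, 0.14], [0.904, -0.355, 0.14], [0.892, -0.383, 0.139], [0.881, -0.411, 0.14], [0.867, -0.437, 0.14]], "twist": [[0, 0, 0.307], [0, 0, 0.308], [0, 0, 0.307], [0, 0, 0.307], [0, 0, 0.307], [0, 0, 0.308], [0, 0, 0.307], [0, 0, 0.307]], "gripper": [1, 1, 1, 1, 1, 1, 1, 1]}
end [ 0.45998041 -0.31999294  0.35999897] 0.15000970762474197
(316, 124) [ 0.6232417  -0.02305587  0.024     ]
(297, 146) [0.55074277 0.0321824  0.071     ]
(290, 122) [0.61180497 0.04927954 0.1       ]
(305, 94) [0.67502285 0.00648912 0.146     ]
(330, 98) [ 0.67047794 -0.06079179  0.12      ]
```

Request:
play_rows(translation=[[0.94,-0.24,0.14],[0.93,-0.27,0.14],[0.92,-0.3,0.14],[0.92,-0.33,0.14],[0.9,-0.36,0.14],[0.89,-0.38,0.14],[0.88,-0.41,0.14],[0.87,-0.44,0.14]], twist=[[0,0,0.31],[0,0,0.31],[0,0,0.31],[0,0,0.31],[0,0,0.31],[0,0,0.31],[0,0,0.31],[0,0,0.31]], gripper=[1,1,1,1,1,1,1,1])

```text
time: 1.8
tool_pos: [0.461, -0.319, 0.3598]
ee_rot: [3.141, -0.0, 0.146]
wrist_force: [0.1, -0.9, 0.2]
width: 0.094
finger_force: 0.0
```

Run:
```python
from h import *
import cv2
print(pose()[:2])
im=robot.snapshot("wrist"); cm=robot.camera_model("wrist"); cv2.imwrite("pics/w1.png",im[:,:,::-1])
import pickle; pickle.dump(cm,open("w1.pkl","wb"))
for n in ("wrench","wrench_grip"): print(n,[(round(d["score"],2),d["centre"]) for d in robot.spot_point(n,"wrist")][:3])
R=cv2.Rodrigues(cm["rvec"])[0]; print(-R.T@cm["tvec"],R)
```

```text
(array([ 0.46096029, -0.31897441,  0.35982   ]), np.float64(0.14648805341931315))
wrench []
wrench_grip [(0.65, [0.4488, -0.3225, 0.0114])]
[ 0.54034135 -0.30404154  0.33799226] [[ 0.15094416 -0.98853302 -0.00428233]
 [-0.95465433 -0.14689284  0.25895484]
 [-0.25661445 -0.03499957 -0.96587994]]
```

View pics/w1.png

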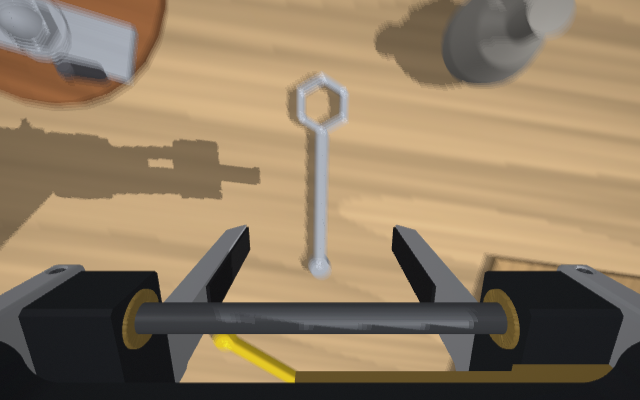

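Run:
```python
from h import *
import pickle,cv2
cm=pickle.load(open("w1.pkl","rb"))
# refine hole & bar via threshold of steel (low saturation, bright)
im=cv2.imread("pics/w1.png");hsv=cv2.cvtColor(im,cv2.COLOR_BGR2HSV)
m=((hsv[...,1]<45)&(hsv[...,2]>90)).astype(np.uint8); m[:60]=0;m[285:]=0;m[:,:285]=0;m[:,360:]=0
ys,xs=np.nonzero(m); print(xs.min(),xs.max(),ys.min(),ys.max())
for y in (80,101,120,140,160,180,200,220,240,255,267): 
    x=xs[ys==y]; print(y,x.min() if len(x) else 0,x.max() if len(x) else 0)
a=px2w(cm,(321,101.5),.016);b=px2w(cm,(319,267),.016);d=a-b
print(a,b,np.linalg.norm(d),math.atan2(d[1],d[0]))
```

```text
297 348 73 277
80 309 333
101 297 347
120 299 347
140 315 328
160 315 327
180 315 327
200 314 326
220 314 326
240 314 325
255 313 325
267 309 329
[ 0.55768838 -0.30056669  0.016     ] [ 0.36837094 -0.32711095  0.016     ] 0.1911692671703949 0.13930222123734953
```

Run:
```python
from h import *
import pickle,cv2
print(pose()[:2])
cm=robot.camera_model("wrist");im=robot.snapshot("wrist")[:,:,::-1].copy();cv2.imwrite("pics/w2.png",im)
hsv=cv2.cvtColor(im,cv2.COLOR_BGR2HSV)
m=((hsv[...,1]<45)&(hsv[...,2]>90)).astype(np.uint8); m[:55]=0;m[285:]=0;m[:,:285]=0;m[:,360:]=0
ys,xs=np.nonzero(m); print(xs.min(),xs.max(),ys.min(),ys.max())
P=[]
for y in (150,240):
    x=xs[ys==y]; P.append(px2w(cm,(x.mean(),y),.016))
d=P[0]-P[1]; print(P,math.atan2(d[1],d[0]))
a=px2w(cm,((xs.min()+xs.max())/2,(ys.min()+ys[ys<130].max()*0+ys.min()+60)/2),.016);print(a, px2w(cm,(320,ys.min()),.016),px2w(cm,(320,ys.max()),.016))
print("spot",[(round(d["score"],2),d["centre"]) for n in("wrench","wrench_grip") for d in robot.spot_point(n,"wrist")])
```

```text
(array([ 0.46118005, -0.31861807,  0.35915955]), np.float64(0.15195675377941664))
301 351 77 280
[array([ 0.50389895, -0.31578967,  0.016     ]), array([ 0.39894746, -0.33045627,  0.016     ])] 0.13884729911693364
[ 0.54852266 -0.31091507  0.016     ] [ 0.5766039 -0.3002342  0.016    ] [ 0.34584462 -0.33559314  0.016     ]
spot [(0.46, [0.5747, -0.0394, 0.036]), (0.7, [0.1872, -0.3018, 0.006]), (0.62, [0.4471, -0.3213, 0.0081])]
```

Run:
```python
from h import *
line([0.448,-0.3235,0.2015],0.139,8,1)
```

```text
{"translation": [[-0.036, 0.003, 0.496], [-0.037, 0.004, 0.495], [-0.036, 0.003, 0.496], [-0.036, 0.004, 0.496], [-0.037, 0.004, 0.496], [-0.036, 0.003, 0.495], [-0.037, 0.004, 0.496], [-0.036, 0.003, 0.496]], "twist": [[0, 0, 0.01], [0, 0, 0.01], [0, 0, 0.011], [0, 0, 0.01], [0, 0, 0.01], [0, 0, 0.01], [0, 0, 0.011], [0, 0, 0.01]], "gripper": [1, 1, 1, 1, 1, 1, 1, 1]}
end [ 0.44799121 -0.32348158  0.20149028] 0.1389941248664437
```

Request:
play_rows(translation=[[-0.036,0.004,0.49],[-0.036,0.004,0.49],[-0.036,0.004,0.49],[-0.036,0.004,0.49],[-0.036,0.004,0.49],[-0.036,0.004,0.49],[-0.036,0.004,0.45],[-0.036,0.004,0.45]], twist=[[0,0,0.01],[0,0,0.01],[0,0,0.01],[0,0,0.01],[0,0,0.01],[0,0,0.01],[0,0,0.01],[0,0,0.01]], gripper=[1,1,1,1,1,1,1,1])

```text
time: 2.9
tool_pos: [0.4475, -0.3244, 0.2061]
ee_rot: [3.141, -0.0, 0.137]
wrist_force: [-0.2, -0.5, 0.1]
width: 0.094
finger_force: 0.0
```

Request:
play_rows(translation=[[0,0,0],[0,0,0]], twist=[[0,0,0],[0,0,0]], gripper=[1,1])

```text
time: 3.1
tool_pos: [0.448, -0.324, 0.2067]
ee_rot: [3.141, -0.0, 0.138]
wrist_force: [0.8, 0.6, 0.2]
width: 0.0941
finger_force: 0.0
```

Request:
play_rows(translation=[[0,0,0.11],[0,0,0],[0,0,0],[0,0,0],[0,0,0],[0,0,0],[0,0,0],[0,0,0]], twist=[[0,0,0],[0,0,0],[0,0,0],[0,0,0],[0,0,0],[0,0,0],[0,0,0],[0,0,0]], gripper=[1,-1,-1,-1,-1,-1,-1,-1])

```text
time: 3.9
tool_pos: [0.4486, -0.3231, 0.2019]
ee_rot: [3.142, 0.0, 0.14]
wrist_force: [0.6, 0.0, -0.1]
width: 0.0414
finger_force: 0.0
```

Request:
play_rows(translation=[[0,0,0],[0,0,0],[0,0,0],[0,0,0],[0,0,0],[0,0,0],[0,0,-0.2],[0,0,-0.4]], twist=[[0,0,0],[0,0,0],[0,0,0],[0,0,0],[0,0,0],[0,0,0],[0,0,0],[0,0,0]], gripper=[-1,-1,-1,-1,-1,-1,-1,-1])

```text
time: 4.7
tool_pos: [0.4477, -0.3223, 0.2237]
ee_rot: [-3.137, 0.004, 0.14]
wrist_force: [-0.2, 1.0, -4.9]
width: 0.0136
finger_force: 30.0
```

Run:
```python
from h import *
p,y,o=pose(); print(p,y,o["wrist_force"],o["width"],o["finger_force"])
s=([.4482,-.3235,.226],.139)
line([0.42,-0.05,0.30],-.1,10,-1,s)
```

```text
[ 0.44772922 -0.32225848  0.22367427] 0.14000718852275096 [-0.19459005  0.99454421 -4.89296134] 0.013594469571332743 29.993571639060974
{"translation": [[0.025, -0.687, -0.185], [0.008, -0.687, -0.185], [-0.008, -0.688, -0.185], [-0.024, -0.687, -0.185], [-0.041, -0.686, -0.185], [-0.057, -0.685, -0.185], [-0.073, -0.683, -0.185], [-0.09, -0.682, -0.185]], "twist": [[0, 0, 0.239], [0, 0, 0.239], [0, 0, 0.239], [0, 0, 0.239], [0, 0, 0.239], [0, 0, 0.239], [0, 0, 0.239], [0, 0, 0.239]], "gripper": [-1, -1, -1, -1, -1, -1, -1, -1]}
{"translation": [[-0.106, -0.679, -0.185], [-0.122, -0.676, -0.185]], "twist": [[0, 0, 0.239], [0, 0, 0.239]], "gripper": [-1, -1]}
end [ 0.42001754 -0.050008    0.3       ] -0.10000000000000002
```

Request:
play_rows(translation=[[0.02,-0.69,-0.19],[0.01,-0.69,-0.19],[-0.01,-0.69,-0.19],[-0.02,-0.69,-0.19],[-0.04,-0.69,-0.19],[-0.06,-0.68,-0.19],[-0.07,-0.68,-0.19],[-0.09,-0.68,-0.19]], twist=[[0,0,0.24],[0,0,0.24],[0,0,0.24],[0,0,0.24],[0,0,0.24],[0,0,0.24],[0,0,0.24],[0,0,0.24]], gripper=[-1,-1,-1,-1,-1,-1,-1,-1])

```text
time: 5.5
tool_pos: [0.4252, -0.1028, 0.2865]
ee_rot: [-3.141, 0.001, -0.053]
wrist_force: [-0.5, 0.6, -4.2]
width: 0.0136
finger_force: 30.0
```

Request:
play_rows(translation=[[-0.11,-0.68,-0.19],[-0.12,-0.68,-0.19],[0,0,0],[0,0,0],[0,0,0],[0,0,0]], twist=[[0,0,0.24],[0,0,0.24],[0,0,0],[0,0,0],[0,0,0],[0,0,0]], gripper=[-1,-1,-1,-1,-1,-1])

```text
time: 6.1
tool_pos: [0.4202, -0.0499, 0.3013]
ee_rot: [3.141, 0.001, -0.101]
wrist_force: [-0.2, 0.3, -4.6]
width: 0.014
finger_force: 30.0
```

Run:
```python
from h import *
import pickle,cv2
print(pose()[:2])
cm=robot.camera_model("wrist");im=robot.snapshot("wrist")[:,:,::-1].copy();cv2.imwrite("pics/w3.png",im);pickle.dump((cm,pose()[:2]),open("w3.pkl","wb"))
for n in("nut_seat","nut_top","stand","swing_post","wrench","wrench_grip"): print(n,[(round(d["score"],2),d["centre"]) for d in robot.spot_point(n,"wrist")][:3])
```

```text
(array([ 0.42017452, -0.04991152,  0.30130884]), np.float64(-0.10138276844489624))
nut_seat [(0.58, [0.5739, -0.039, 0.0371]), (0.46, [0.5422, -0.0872, 0.0692])]
nut_top []
stand [(0.65, [0.5733, -0.0379, -0.0017])]
swing_post [(0.76, [0.5419, -0.0844, 0.0696])]
wrench []
wrench_grip [(0.96, [0.3028, 0.1956, 0.008]), (0.76, [0.4238, -0.0469, 0.1118])]
```

View pics/w3.png

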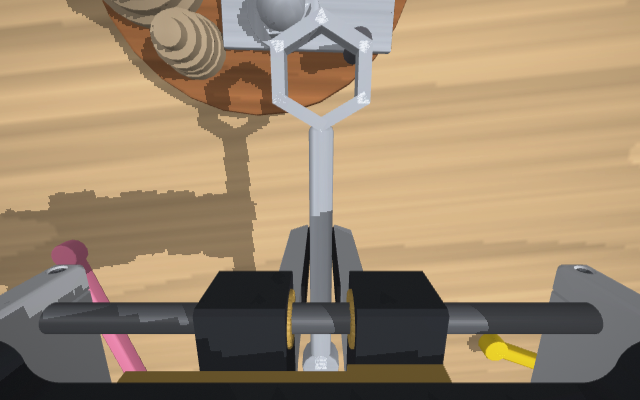

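Run:
```python
from h import *
import pickle
cm,_=pickle.load(open("w3.pkl","rb")); print(cm["camera_matrix"])
# ring underside/top check: corners of ring top in image -> TCP frame
p,y,_=pose(); z=p[2]-.2015+.016
for uv in [(321,17),(278,45),(363,46),(276,98),(364,98),(321,125)]:
    X=px2w(cm,uv,z)-p; print(uv,X[0]*math.cos(y)+X[1]*math.sin(y), X[0]*math.sin(y)-X[1]*math.cos(y))
line([0.475,-0.105,0.33],-.1,4,-1)
```

```text
[[293.27904952   0.         320.46183146]
 [  0.         293.27904952 197.64036076]
 [  0.           0.           1.        ]]
(321, 17) 0.12490737486974109 0.0008516410103400155
(278, 45) 0.11228314846987317 -0.021000593777982975
(363, 46) 0.11181379016336054 0.022220911921321543
(276, 98) 0.08672970383792504 -0.023043434313361727
(364, 98) 0.08672077074673767 0.023706737924032738
(321, 125) 0.0727980350187789 0.0008666148520581896
{"translation": [[0.375, 0.311, -0.177], [0.376, 0.311, -0.176], [0.375, 0.311, -0.177], [0.375, 0.311, -0.176]], "twist": [[0, 0, -0.002], [0, 0, -0.001], [0, 0, -0.002], [0, 0, -0.002]], "gripper": [-1, -1, -1, -1]}
end [ 0.47500518 -0.10498265  0.32999116] -0.09998205457567012
```

Request:
play_rows(translation=[[0.375,0.31,-0.18],[0.375,0.31,-0.18],[0.375,0.31,-0.18],[0.375,0.31,-0.18],[0,0,0],[0,0,0],[0,0,0],[0,0,0]], twist=[[0,0,0],[0,0,0],[0,0,0],[0,0,0],[0,0,0],[0,0,0],[0,0,0],[0,0,0]], gripper=[-1,-1,-1,-1,-1,-1,-1,-1])

```text
time: 7.25
tool_pos: [0.4744, -0.1039, 0.3301]
ee_rot: [-3.141, 0.001, -0.1]
wrist_force: [-0.4, 0.1, -4.5]
width: 0.0137
finger_force: 30.0
```

Run:
```python
from h import *
import pickle,cv2
print(pose()[:2])
cm=robot.camera_model("wrist");im=robot.snapshot("wrist")[:,:,::-1].copy();cv2.imwrite("pics/w4.png",im);pickle.dump((cm,pose()[:2]),open("w4.pkl","wb"))
for n in("nut_seat","nut_top","stand","swing_post","clay"): print(n,[(round(d["score"],2),d["centre"]) for d in robot.spot_point(n,"wrist")][:3])
u=w2px(cm,[[.575,-.038,.045]])[0];print(u)
x,y=int(u[0]),int(u[1]); x0=max(x-100,0);y0=max(y-75,0)
cv2.imwrite("pics/w4c.png",cv2.resize(im[y0:y0+150,x0:x0+200],None,fx=4,fy=4,interpolation=cv2.INTER_CUBIC));print(x0,y0)
```

```text
(array([ 0.4744095 , -0.10393781,  0.33012547]), np.float64(-0.09958521160269296))
nut_seat [(0.74, [0.5734, -0.0407, 0.0374])]
nut_top [(0.66, [0.5756, -0.0383, 0.0689])]
stand [(0.76, [0.5755, -0.0379, 0.0008])]
swing_post [(0.6, [0.5425, -0.0879, 0.0688])]
clay []
[232.09468282  97.10163042]
132 22
```

View pics/w4c.png

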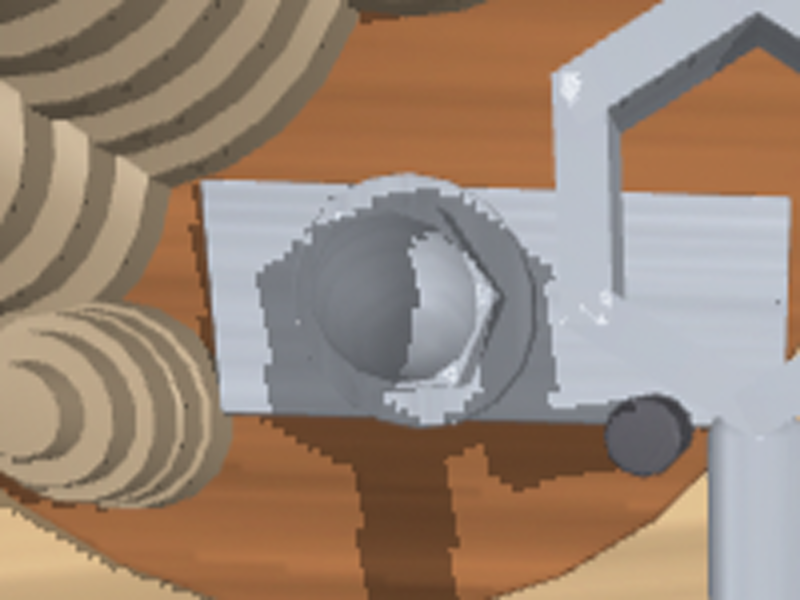

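View pics/w4.png

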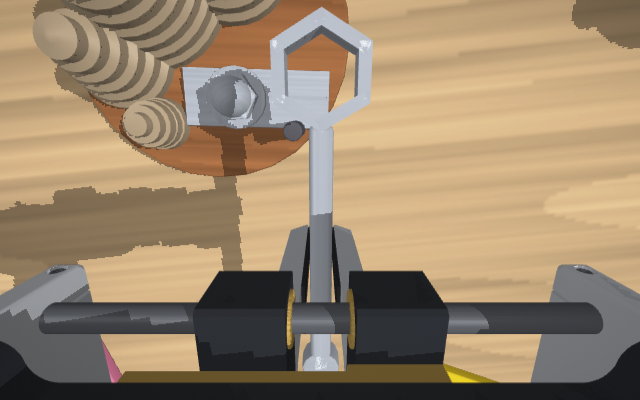

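Run:
```python
from h import *
import pickle,cv2
cm,_=pickle.load(open("w4.pkl","rb"))
f=lambda u,z: px2w(cm,(132+(u[0]+.5)/4-.5,22+(u[1]+.5)/4-.5),z)
print("washer")
# fit circle centre: residual on edge pts
E=[(407,173),(350,185),(537,300),(520,362),(470,415),(425,427),(500,225)]
W=np.array([f(e,.036)[:2] for e in E])
from scipy.optimize import least_squares
r=least_squares(lambda c:np.hypot(*(W-c[:2]).T)-.027,[.575,-.038]);print(r.x,r.fun*1e3)
c=r.x
for u in [(502,297),(440,208),(458,386)]:
  for z in (.036,.048):
    d=f(u,z)[:2]-c; print(u,z,np.hypot(*d)*1e3,np.degrees(np.arctan2(d[1],d[0])))
print("post",f((643,440),.072),"foothill",f((25,410),.071))
# plate edges (rect) direction
for a,b in [((205,181),(790,197)),((225,411),(610,421))]:
  for z in (.024,.03): 
    A,B=f(a,z),f(b,z);print(z,np.degrees(math.atan2(*(B-A)[1::-1])))
# post angle, foothill angle
for u,z in [((643,440),.072),((25,410),.071)]:
  d=f(u,z)[:2]-c;print(np.hypot(*d),np.degrees(math.atan2(d[1],d[0])))
# disc centre by fitting edge: boundary points full image
D=np.array([px2w(cm,u,.024)[:2] for u in [(221,176),(270,165),(340,100),(349,30),(300,149)]])
r=least_squares(lambda q:np.hypot(*(D-q[:2]).T)-.125,[.62,-.02]);print("disc",r.x,r.fun*1e3,np.degrees(math.atan2(*(r.x-c)[::-1])))
# overlay
im=cv2.imread("pics/w4.png")[22:172,132:332]; im=cv2.resize(im,None,fx=4,fy=4,interpolation=cv2.INTER_CUBIC)
d=f((502,297),.046)[:2]-c; a0=math.atan2(d[1],d[0])
for z,col in((.036,(0,0,255)),(.048,(0,255,0))):
  H=[[c[0]+.0208*math.cos(a0+k*math.pi/3),c[1]+.0208*math.sin(a0+k*math.pi/3),z] for k in range(6)]
  p=((w2px(cm,H)-[132,22]+.5)*4-.5).astype(int); cv2.polylines(im,[p],True,col,1)
cv2.imwrite("pics/ov.png",im)
```

```text
washer
[ 0.57527008 -0.03731951] [-0.33178716 -0.30599596  1.00479349 -0.40105903 -0.43405043 -0.43640133
 -0.69932685]
(502, 297) 0.036 20.350374139671207 -91.74286808425875
(502, 297) 0.048 22.770422598291738 -94.19584651158961
(440, 208) 0.036 21.178439446501407 -27.62251854275761
(440, 208) 0.048 21.082930043429602 -36.869579016779724
(458, 386) 0.036 19.879477140614522 -157.69466166912184
(458, 386) 0.048 21.39814723235361 -150.68932273505692
post [ 0.54228435 -0.08832718  0.072     ] foothill [0.56003    0.03230348 0.071     ]
0.024 -97.1325992574809
0.03 -97.13259925748096
0.024 -97.12326973833547
0.03 -97.12326973833551
0.06074406708196128 -122.89001077805383
0.07127145649964386 102.34698596685962
disc [ 0.62903917 -0.02087127] [-0.31055939 -1.35563528  2.59692948 -2.14161837  0.49925734] 17.0091311955026
```

View pics/ov.png

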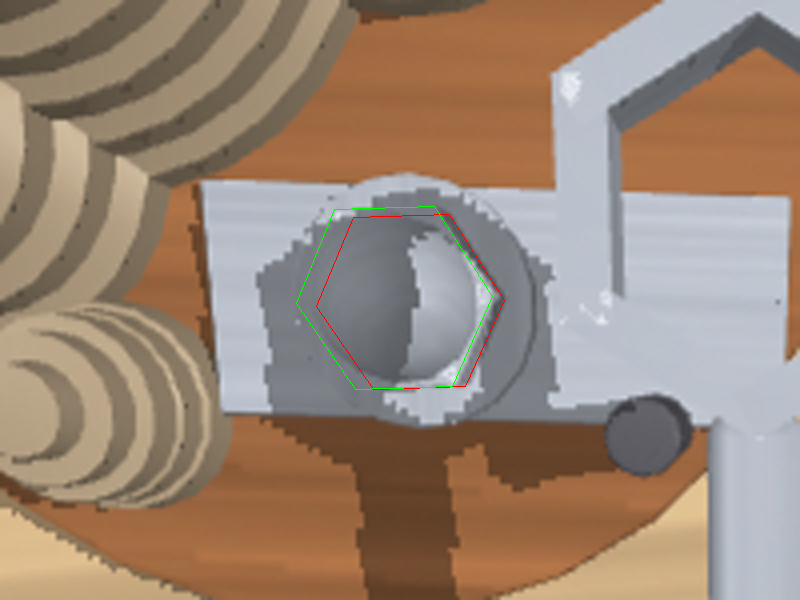

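```bash
cat >> h.py <<'E'
C=np.array([.5753,-.0377]); SY=math.radians(-7.1)
def P(z,loc,c=C,L=.0992,l=.0005):
    "TCP pos,yaw for ring centre c, wrench yaw loc deg in stand frame, TCP height z"
    y=SY+math.radians(loc); u=np.array([math.cos(y),math.sin(y)]); v=np.array([math.sin(y),-math.cos(y)])
    q=c-L*u-l*v; return np.array([q[0],q[1],z]),y
def arc(z0,l0,z1,l1,n,**k): rows(lambda s:P(z0+s*(z1-z0),l0+s*(l1-l0),**k),n,-1,P(z0,l0,**k))
E
python3 - <<'E'
from h import *
p,y=P(.292,33.6);print(p,y,pose()[:2]); line(p,y,8,-1)
E
```

```text
[ 0.48629941 -0.08151536  0.292     ] 0.46251225177849736 (array([ 0.4748436 , -0.10437489,  0.33069477]), np.float64(-0.09995592854097124))
{"translation": [[0.028, -0.075, 0.121], [0.034, -0.072, 0.121], [0.039, -0.07, 0.121], [0.043, -0.067, 0.121], [0.048, -0.064, 0.121], [0.053, -0.06, 0.121], [0.056, -0.057, 0.12], [0.061, -0.052, 0.121]], "twist": [[0, 0, -0.703], [0, 0, -0.703], [0, 0, -0.703], [0, 0, -0.703], [0, 0, -0.703], [0, 0, -0.704], [0, 0, -0.703], [0, 0, -0.703]], "gripper": [-1, -1, -1, -1, -1, -1, -1, -1]}
end [ 0.48630593 -0.08150552  0.29201477] 0.46254407145902887
```

Request:
play_rows(translation=[[0.03,-0.075,0.12],[0.035,-0.07,0.12],[0.04,-0.07,0.12],[0.045,-0.065,0.12],[0.05,-0.065,0.12],[0.05,-0.06,0.12],[0.055,-0.055,0.12],[0.06,-0.055,0.12]], twist=[[0,0,-0.7],[0,0,-0.7],[0,0,-0.7],[0,0,-0.7],[0,0,-0.7],[0,0,-0.71],[0,0,-0.71],[0,0,-0.7]], gripper=[-1,-1,-1,-1,-1,-1,-1,-1])

```text
time: 8.35
tool_pos: [0.4866, -0.0817, 0.2921]
ee_rot: [3.141, -0.0, 0.465]
wrist_force: [-0.7, 0.5, -4.0]
width: 0.0137
finger_force: 30.0
```

Request:
play_rows(translation=[[0,0,0],[0,0,0],[0,0,0]], twist=[[0,0,0],[0,0,0],[0,0,0]], gripper=[-1,-1,-1])

```text
time: 8.65
tool_pos: [0.4867, -0.082, 0.2927]
ee_rot: [3.141, -0.0, 0.461]
wrist_force: [-0.4, -0.5, -3.9]
width: 0.0138
finger_force: 30.0
```

Run:
```python
from h import *
import pickle,cv2
P0=np.mean([np.r_[pose()[0],pose()[1]] for _ in range(1)],0);print(P0, P(.292,33.6))
cm=robot.camera_model("wrist");im=robot.snapshot("wrist")[:,:,::-1].copy();cv2.imwrite("pics/w5.png",im);pickle.dump((cm,P0),open("w5.pkl","wb"))
u=w2px(cm,[[C[0],C[1],.06]])[0];x0=int(max(u[0]-70,0));y0=int(max(u[1]-60,0));print(x0,y0)
o=cv2.resize(im[y0:y0+120,x0:x0+140],None,fx=5,fy=5,interpolation=cv2.INTER_CUBIC)
def dr(pts,col): cv2.polylines(o,[((w2px(cm,pts)-[x0,y0]+.5)*5-.5).astype(int)],True,col,1)
y=P0[3];c=P0[:2]+.0992*np.array([math.cos(y),math.sin(y)])+.0005*np.array([math.sin(y),-math.cos(y)])
hx=lambda c,a,r,z:[[c[0]+r*math.cos(a+k*math.pi/3),c[1]+r*math.sin(a+k*math.pi/3),z] for k in range(6)]
z=P0[2]-.202
dr(hx(c,y,.0224,z+.016),(0,0,255)); dr(hx(C,math.radians(26.5),.0208,.048),(0,255,0))
cv2.imwrite("pics/ov5.png",o);print(c)
```

```text
[ 0.48665581 -0.08195923  0.29269675  0.46076264] (array([ 0.48629941, -0.08151536,  0.292     ]), 0.46251225177849736)
249 23
[ 0.57573292 -0.03829965]
```

View pics/ov5.png

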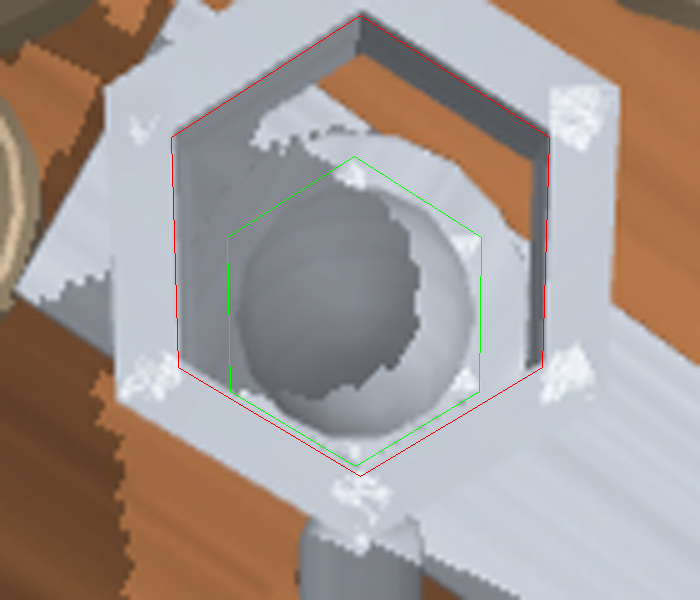

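Request:
play_rows(translation=[[-0.01,-0.01,0.25],[0,0,0.25],[0,0,0.25],[0,0,0.2],[0,0,0.1],[0,0,0.1],[0,0,0],[0,0,0]], twist=[[0,0,0],[0,0,0],[0,0,0],[0,0,0],[0,0,0],[0,0,0],[0,0,0],[0,0,0]], gripper=[-1,-1,-1,-1,-1,-1,-1,-1])

```text
time: 9.5
tool_pos: [0.4862, -0.0817, 0.2465]
ee_rot: [3.141, -0.0, 0.462]
wrist_force: [0.4, -0.1, -4.6]
width: 0.0138
finger_force: 30.0
```

Request:
play_rows(translation=[[0,0,0.1],[0,0,0.08],[0,0,0],[0,0,0]], twist=[[0,0,0],[0,0,0],[0,0,0],[0,0,0]], gripper=[-1,-1,-1,-1])

```text
time: 9.9
tool_pos: [0.486, -0.0816, 0.2389]
ee_rot: [-3.142, 0.0, 0.462]
wrist_force: [0.5, 0.2, -3.2]
width: 0.0134
finger_force: 30.0
```

Run:
```python
from h import *
print("now",pose()[:2])
z=.239
arc(z,33.6,z,-24,14)
```

```text
now (array([ 0.48599031, -0.08162994,  0.23893724]), np.float64(0.46180322360862425))
{"translation": [[0.007, -0.178, 0.0], [0.008, -0.178, 0.0], [0.007, -0.178, 0.0], [0.007, -0.178, 0.0], [0.008, -0.177, 0.0], [0.007, -0.178, 0.0], [0.007, -0.178, 0.0], [0.007, -0.178, 0.0]], "twist": [[0, 0, 0.718], [0, 0, 0.718], [0, 0, 0.718], [0, 0, 0.718], [0, 0, 0.718], [0, 0, 0.718], [0, 0, 0.719], [0, 0, 0.718]], "gripper": [-1, -1, -1, -1, -1, -1, -1, -1]}
{"translation": [[0.008, -0.178, 0.0], [0.007, -0.178, 0.0], [0.007, -0.178, 0.0], [0.007, -0.178, 0.0], [0.008, -0.178, 0.0], [0.007, -0.178, 0.0]], "twist": [[0, 0, 0.718], [0, 0, 0.718], [0, 0, 0.718], [0, 0, 0.718], [0, 0, 0.718], [0, 0, 0.718]], "gripper": [-1, -1, -1, -1, -1, -1]}
end [0.49062206 0.01398601 0.239     ] -0.5427877482215026
```

Request:
play_rows(translation=[[0.007,-0.174,0],[0.007,-0.174,0],[0.007,-0.174,0],[0.007,-0.174,0],[0.007,-0.174,0]], twist=[[0,0,0.7],[0,0,0.7],[0,0,0.7],[0,0,0.7],[0,0,0.7]], gripper=[-1,-1,-1,-1,-1])

```text
time: 10.4
tool_pos: [0.4762, -0.0486, 0.2392]
ee_rot: [3.139, 0.001, 0.109]
wrist_force: [-0.6, -1.9, -4.3]
width: 0.0136
finger_force: 30.0
```

Request:
play_rows(translation=[[0.007,-0.174,0],[0.007,-0.174,0],[0.007,-0.174,0],[0.007,-0.174,0],[0.007,-0.174,0],[0.007,-0.174,0],[0.007,-0.174,0],[0.007,-0.174,0]], twist=[[0,0,0.7],[0,0,0.7],[0,0,0.7],[0,0,0.7],[0,0,0.7],[0,0,0.7],[0,0,0.7],[0,0,0.7]], gripper=[-1,-1,-1,-1,-1,-1,-1,-1])

```text
time: 11.2
tool_pos: [0.4855, 0.0057, 0.239]
ee_rot: [3.139, 0.001, -0.451]
wrist_force: [-1.5, -2.2, -4.3]
width: 0.0136
finger_force: 30.0
```

Request:
play_rows(translation=[[0.007,-0.174,0],[0.005,-0.124,0],[0,0,0],[0,0,0]], twist=[[0,0,0.7],[0,0,0.5],[0,0,0],[0,0,0]], gripper=[-1,-1,-1,-1])

```text
time: 11.6
tool_pos: [0.4914, 0.016, 0.2389]
ee_rot: [3.14, 0.001, -0.567]
wrist_force: [-2.6, -0.9, -2.8]
width: 0.0135
finger_force: 30.0
```

Run:
```python
from h import *
p,y,o=pose(); loc=math.degrees(y-SY); print(p,y,loc,o["wrist_force"],o["wrist_torque"],P(.239,loc))
```

```text
[0.49138569 0.01600636 0.23890264] -0.5669917531117978 -25.386234472029578 [-2.62231545 -0.85416082 -2.84914802] [-0.22501473  0.44425107  0.04491243] (array([0.49189131, 0.01600178, 0.239     ]), -0.5669917531117978)
```

Request:
play_rows(translation=[[0.008,0.195,0],[0.008,0.195,0],[0,0,0],[0,0,-0.1],[0,0,-0.2],[0,0,-0.3],[0,0,-0.4],[0,0,0]], twist=[[0,0,-0.78],[0,0,-0.78],[0,0,0],[0,0,0],[0,0,0],[0,0,0],[0,0,0],[0,0,0]], gripper=[-1,-1,-1,-1,-1,-1,-1,-1])

```text
time: 12.4
tool_pos: [0.4857, 0.0025, 0.2829]
ee_rot: [-3.139, -0.007, -0.412]
wrist_force: [0.9, 0.5, -3.5]
width: 0.0133
finger_force: 30.0
```

Run:
```python
from h import *
import cv2,pickle
p,y,o=pose(); loc=math.degrees(y-SY); print(p,y,loc,o["wrist_force"],o["joint_positions"],P(.279,loc))
arc(.279,-16.4,.279,43.6,15)
```

```text
[0.48573037 0.00250117 0.28286425] -0.4121655504635213 -16.51534650224612 [ 0.90219059  0.49050485 -3.52144806] [-1.11668696e-01 -7.59561054e-04  1.70708123e+00  9.21555293e-05
  1.42763783e+00  1.87127186e+00] (array([0.48460776, 0.0024971 , 0.279     ]), -0.4121655504635213)
{"translation": [[0.005, 0.173, 0.0], [0.005, 0.173, 0.0], [0.006, 0.173, 0.0], [0.005, 0.173, 0.0], [0.005, 0.173, 0.0], [0.005, 0.173, 0.0], [0.005, 0.173, 0.0], [0.005, 0.173, 0.0]], "twist": [[0, 0, -0.698], [0, 0, -0.698], [0, 0, -0.698], [0, 0, -0.699], [0, 0, -0.698], [0, 0, -0.698], [0, 0, -0.698], [0, 0, -0.698]], "gripper": [-1, -1, -1, -1, -1, -1, -1, -1]}
{"translation": [[0.005, 0.173, 0.0], [0.006, 0.173, 0.0], [0.005, 0.173, 0.0], [0.005, 0.173, 0.0], [0.005, 0.173, 0.0], [0.005, 0.173, 0.0], [0.005, 0.173, 0.0]], "twist": [[0, 0, -0.698], [0, 0, -0.698], [0, 0, -0.698], [0, 0, -0.699], [0, 0, -0.698], [0, 0, -0.698], [0, 0, -0.698]], "gripper": [-1, -1, -1, -1, -1, -1, -1]}
end [ 0.49523982 -0.09629884  0.279     ] 0.6370476257813326
```

Lifted freely. Turn back 60°.

Request:
play_rows(translation=[[0.005,0.173,0],[0.005,0.173,0],[0.005,0.173,0],[0.005,0.173,0],[0.005,0.173,0],[0.005,0.173,0],[0.005,0.173,0],[0.005,0.173,0]], twist=[[0,0,-0.7],[0,0,-0.7],[0,0,-0.7],[0,0,-0.7],[0,0,-0.7],[0,0,-0.7],[0,0,-0.7],[0,0,-0.7]], gripper=[-1,-1,-1,-1,-1,-1,-1,-1])

```text
time: 13.2
tool_pos: [0.4769, -0.0519, 0.279]
ee_rot: [3.142, -0.0, 0.151]
wrist_force: [-0.7, 0.9, -3.2]
width: 0.0139
finger_force: 30.0
```

Request:
play_rows(translation=[[0.005,0.173,0],[0.005,0.173,0],[0.005,0.173,0],[0.005,0.173,0],[0.005,0.173,0],[0.005,0.173,0],[0.005,0.173,0]], twist=[[0,0,-0.7],[0,0,-0.7],[0,0,-0.7],[0,0,-0.7],[0,0,-0.7],[0,0,-0.7],[0,0,-0.7]], gripper=[-1,-1,-1,-1,-1,-1,-1])

```text
time: 13.9
tool_pos: [0.4952, -0.0963, 0.279]
ee_rot: [3.141, -0.0, 0.641]
wrist_force: [0.0, 0.4, -4.4]
width: 0.0138
finger_force: 30.0
```

Request:
play_rows(translation=[[0,0,0],[0,0,0],[0,0,0]], twist=[[0,0,0],[0,0,0],[0,0,0]], gripper=[-1,-1,-1])

```text
time: 14.2
tool_pos: [0.4949, -0.0959, 0.279]
ee_rot: [-3.141, 0.0, 0.637]
wrist_force: [0.4, -0.4, -4.9]
width: 0.0137
finger_force: 30.0
```

```bash
cat > ov.py <<'E'
from h import *
import cv2,sys
name,theta=sys.argv[1],float(sys.argv[2])
p,y,o=pose();loc=math.degrees(y-SY);print(p,y,loc,o["wrist_force"],P(p[2],loc)[0]-p)
cm=robot.camera_model("wrist");im=robot.snapshot("wrist")[:,:,::-1].copy()
u=w2px(cm,[[C[0],C[1],.06]])[0];x0=int(max(u[0]-70,0));y0=int(max(u[1]-60,0))
q=cv2.resize(im[y0:y0+120,x0:x0+140],None,fx=5,fy=5,interpolation=cv2.INTER_CUBIC)
def dr(pts,col): cv2.polylines(q,[((w2px(cm,pts)-[x0,y0]+.5)*5-.5).astype(int)],True,col,1)
c=p[:2]+.0992*np.array([math.cos(y),math.sin(y)])+.0005*np.array([math.sin(y),-math.cos(y)])
hx=lambda c,a,r,z:[[c[0]+r*math.cos(a+k*math.pi/3),c[1]+r*math.sin(a+k*math.pi/3),z] for k in range(6)]
dr(hx(c,y,.0224,p[2]-.202+.016),(0,0,255)); dr(hx(C,SY+math.radians(30-theta),.0208,.048),(0,255,0))
cv2.imwrite(f"pics/{name}.png",q);print(c)
E
python3 ov.py ov6 -73.6
```

```text
[ 0.49488895 -0.09586221  0.27898347] 0.6369873371256836 43.5966860205786 [ 0.41842173 -0.3965505  -4.91827941] [ 0.00036765 -0.00043765  0.        ]
[ 0.57493235 -0.03726235]
```

View pics/ov6.png

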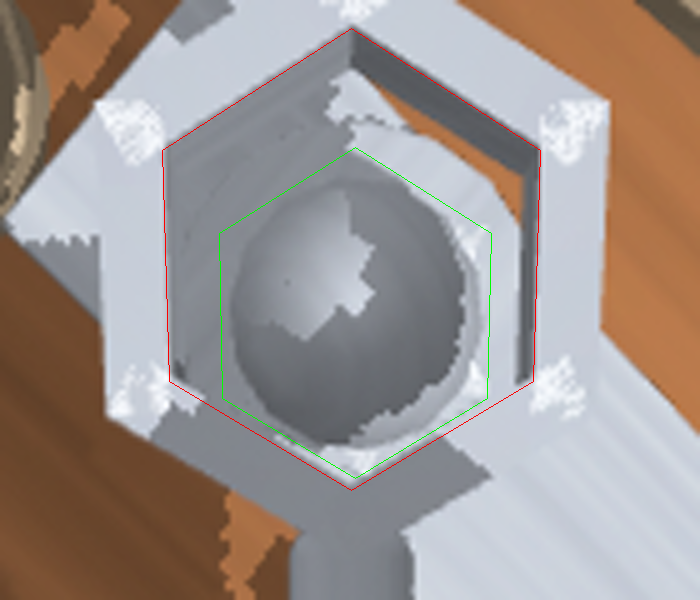

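Request:
play_rows(translation=[[0,0,0.25],[0,0,0.25],[0,0,0.15],[0,0,0.1],[0,0,0.08],[0,0,0],[0,0,0]], twist=[[0,0,0],[0,0,0],[0,0,0],[0,0,0],[0,0,0],[0,0,0],[0,0,0]], gripper=[-1,-1,-1,-1,-1,-1,-1])

```text
time: 14.95
tool_pos: [0.4951, -0.0962, 0.246]
ee_rot: [3.141, -0.0, 0.638]
wrist_force: [0.3, 0.3, -4.0]
width: 0.0141
finger_force: 30.0
```

Request:
play_rows(translation=[[0,0,0.1],[0,0,0.07],[0,0,0],[0,0,0]], twist=[[0,0,0],[0,0,0],[0,0,0],[0,0,0]], gripper=[-1,-1,-1,-1])

```text
time: 15.35
tool_pos: [0.495, -0.0962, 0.239]
ee_rot: [-3.142, 0.0, 0.638]
wrist_force: [0.3, 0.3, -4.0]
width: 0.0136
finger_force: 30.0
```

Request:
play_rows(translation=[[0.007,-0.174,0],[0.007,-0.174,0],[0.007,-0.174,0],[0.007,-0.174,0],[0.007,-0.174,0],[0.007,-0.174,0],[0.007,-0.174,0],[0.007,-0.174,0]], twist=[[0,0,0.7],[0,0,0.7],[0,0,0.7],[0,0,0.7],[0,0,0.7],[0,0,0.7],[0,0,0.7],[0,0,0.7]], gripper=[-1,-1,-1,-1,-1,-1,-1,-1])

```text
time: 16.15
tool_pos: [0.4758, -0.045, 0.2392]
ee_rot: [3.139, 0.001, 0.075]
wrist_force: [-0.4, -3.3, -4.1]
width: 0.0137
finger_force: 30.0
```

Request:
play_rows(translation=[[0.007,-0.174,0],[0.007,-0.174,0],[0.007,-0.174,0],[0.007,-0.174,0],[0.007,-0.174,0],[0.007,-0.174,0]], twist=[[0,0,0.7],[0,0,0.7],[0,0,0.7],[0,0,0.7],[0,0,0.7],[0,0,0.7]], gripper=[-1,-1,-1,-1,-1,-1])

```text
time: 16.75
tool_pos: [0.4815, -0.0038, 0.2391]
ee_rot: [3.139, 0.0, -0.345]
wrist_force: [-1.3, -3.4, -5.0]
width: 0.0137
finger_force: 30.0
```

Request:
play_rows(translation=[[0.007,-0.174,0],[0.007,-0.174,0],[0.007,-0.174,0],[0,0,0],[0,0,0]], twist=[[0,0,0.7],[0,0,0.7],[0,0,0.7],[0,0,0],[0,0,0]], gripper=[-1,-1,-1,-1,-1])

```text
time: 17.25
tool_pos: [0.4906, 0.015, 0.239]
ee_rot: [3.14, 0.0, -0.551]
wrist_force: [-1.9, -2.7, -3.7]
width: 0.0133
finger_force: 30.0
```

Run:
```python
from h import *
p,y,o=pose(); loc=math.degrees(y-SY); print(p,y,loc,o["wrist_force"],P(.239,loc)[0]-p)
```

```text
[0.49055736 0.01498289 0.23895067] -0.5506873909021799 -24.452063329765874 [-1.8977618  -2.70055304 -3.70116822] [ 4.69504634e-04 -3.48112854e-04  4.93265379e-05]
```

Request:
play_rows(translation=[[0.008,0.195,0],[0.008,0.195,0],[0,0,0],[0,0,-0.1],[0,0,-0.2],[0,0,-0.3],[0,0,-0.4],[0,0,0]], twist=[[0,0,-0.78],[0,0,-0.78],[0,0,0],[0,0,0],[0,0,0],[0,0,0],[0,0,0],[0,0,0]], gripper=[-1,-1,-1,-1,-1,-1,-1,-1])

```text
time: 18.05
tool_pos: [0.485, 0.0016, 0.2828]
ee_rot: [-3.139, -0.007, -0.396]
wrist_force: [1.2, 0.1, -3.3]
width: 0.014
finger_force: 30.0
```

Request:
play_rows(translation=[[0.005,0.173,0],[0.005,0.173,0],[0.005,0.173,0],[0.005,0.173,0],[0.005,0.173,0],[0.005,0.173,0],[0.005,0.173,0],[0.005,0.173,0]], twist=[[0,0,-0.7],[0,0,-0.7],[0,0,-0.7],[0,0,-0.7],[0,0,-0.7],[0,0,-0.7],[0,0,-0.7],[0,0,-0.7]], gripper=[-1,-1,-1,-1,-1,-1,-1,-1])

```text
time: 18.85
tool_pos: [0.4771, -0.0529, 0.279]
ee_rot: [-3.142, -0.0, 0.167]
wrist_force: [-0.3, -0.5, -4.1]
width: 0.0138
finger_force: 30.0
```

Request:
play_rows(translation=[[0.005,0.173,0],[0.005,0.173,0],[0.005,0.173,0],[0.005,0.173,0],[0.005,0.173,0],[0.005,0.173,0],[0.005,0.173,0],[0,0,0]], twist=[[0,0,-0.7],[0,0,-0.7],[0,0,-0.7],[0,0,-0.7],[0,0,-0.7],[0,0,-0.7],[0,0,-0.7],[0,0,0]], gripper=[-1,-1,-1,-1,-1,-1,-1,-1])

```text
time: 19.65
tool_pos: [0.4962, -0.0974, 0.279]
ee_rot: [3.141, -0.0, 0.653]
wrist_force: [-0.5, -0.4, -4.2]
width: 0.0133
finger_force: 30.0
```

Request:
play_rows(translation=[[0,0,0],[0,0,0]], twist=[[0,0,0],[0,0,0]], gripper=[-1,-1])

```text
time: 19.85
tool_pos: [0.4957, -0.0967, 0.279]
ee_rot: [-3.141, 0.0, 0.653]
wrist_force: [-1.0, -0.7, -3.5]
width: 0.0142
finger_force: 30.0
```

```bash
python3 ov.py ov7 -14.5
```

```text
[ 0.4957272  -0.0966751   0.27896787] 0.6530263857805689 44.51565581590851 [-0.99222889 -0.67260331 -3.47625228] [ 0.00047954 -0.00090099  0.        ]
[ 0.57482046 -0.03679901]
```

Request:
play_rows(translation=[[0,0.012,0.25],[0,0,0.25],[0,0,0.15],[0,0,0.1],[0,0,0.08],[0,0,0],[0,0,0]], twist=[[0,0,0],[0,0,0],[0,0,0],[0,0,0],[0,0,0],[0,0,0],[0,0,0]], gripper=[-1,-1,-1,-1,-1,-1,-1])

```text
time: 20.6
tool_pos: [0.4963, -0.0974, 0.246]
ee_rot: [3.141, -0.0, 0.654]
wrist_force: [0.1, -0.3, -3.3]
width: 0.0138
finger_force: 30.0
```

Request:
play_rows(translation=[[0,0,0.1],[0,0,0.07],[0,0,0],[0,0,0]], twist=[[0,0,0],[0,0,0],[0,0,0],[0,0,0]], gripper=[-1,-1,-1,-1])

```text
time: 21.0
tool_pos: [0.4962, -0.0974, 0.239]
ee_rot: [3.142, 0.0, 0.654]
wrist_force: [0.2, 0.7, -3.5]
width: 0.0134
finger_force: 30.0
```

Request:
play_rows(translation=[[0.007,-0.174,0],[0.007,-0.174,0],[0.007,-0.174,0],[0.007,-0.174,0],[0.007,-0.174,0],[0,0,0]], twist=[[0,0,0.7],[0,0,0.7],[0,0,0.7],[0,0,0.7],[0,0,0.7],[0,0,0]], gripper=[-1,-1,-1,-1,-1,-1])

```text
time: 21.6
tool_pos: [0.4801, -0.0667, 0.2392]
ee_rot: [3.14, 0.001, 0.305]
wrist_force: [-0.9, -3.7, -5.1]
width: 0.0137
finger_force: 30.0
```

Request:
play_rows(translation=[[0.003,-0.074,0],[0.003,-0.074,0],[0,0,0]], twist=[[0,0,0.3],[0,0,0.3],[0,0,0]], gripper=[-1,-1,-1])

```text
time: 21.9
tool_pos: [0.4787, -0.0613, 0.239]
ee_rot: [3.14, 0.002, 0.245]
wrist_force: [-2.1, -3.2, -3.7]
width: 0.0137
finger_force: 30.0
```

Request:
play_rows(translation=[[0.003,-0.074,0],[0,0,0]], twist=[[0,0,0.3],[0,0,0]], gripper=[-1,-1])

```text
time: 22.1
tool_pos: [0.478, -0.0584, 0.239]
ee_rot: [3.14, 0.002, 0.215]
wrist_force: [-3.2, -3.6, -3.7]
width: 0.0134
finger_force: 30.0
```

Request:
play_rows(translation=[[0.003,-0.074,0],[0,0,0]], twist=[[0,0,0.3],[0,0,0]], gripper=[-1,-1])

```text
time: 22.3
tool_pos: [0.4775, -0.0554, 0.2389]
ee_rot: [3.141, 0.002, 0.185]
wrist_force: [-2.7, -3.0, -3.6]
width: 0.0136
finger_force: 30.0
```

Request:
play_rows(translation=[[0.003,-0.074,0],[0,0,0]], twist=[[0,0,0.3],[0,0,0]], gripper=[-1,-1])

```text
time: 22.5
tool_pos: [0.4771, -0.0527, 0.2389]
ee_rot: [3.14, 0.002, 0.156]
wrist_force: [-3.8, -4.9, -3.5]
width: 0.0136
finger_force: 30.0
```

Request:
play_rows(translation=[[0.003,-0.074,0],[0,0,0]], twist=[[0,0,0.3],[0,0,0]], gripper=[-1,-1])

```text
time: 22.7
tool_pos: [0.4767, -0.05, 0.239]
ee_rot: [3.139, 0.002, 0.126]
wrist_force: [-3.8, -5.4, -4.5]
width: 0.0137
finger_force: 30.0
```

```bash
cat > tq.py <<'E'
from h import *
p,y,o=pose(); F=o["wrist_force"];M=o["wrist_torque"]; loc=math.degrees(y-SY)
r=p[:2]-C; ft=F[0]*math.sin(y)-F[1]*math.cos(y)
print("t",o["time"],"loc",loc,"F",F,"M",M,"ft",ft,"T about nut (robot on wrench, cw+):",(r[0]*F[1]-r[1]*F[0])+M[2], "err",P(.239,loc)[0]-p)
E
python3 tq.py
```

```text
t 22.7 loc 14.304808677629238 F [-3.84011354 -5.38092535 -4.49089012] M [-1.16448917  0.69511561  0.16771306] ft 4.8568249352631625 T about nut (robot on wrench, cw+): 0.651078043340893 err [1.02400608e-04 3.19100005e-04 2.99037052e-05]
```

Request:
play_rows(translation=[[0.003,-0.074,0],[0.002,-0.05,0],[0,0,0]], twist=[[0,0,0.3],[0,0,0.2],[0,0,0]], gripper=[-1,-1,-1])

```text
time: 23.0
tool_pos: [0.4763, -0.0455, 0.239]
ee_rot: [3.137, 0.002, 0.076]
wrist_force: [-3.7, -6.9, -3.9]
width: 0.0138
finger_force: 30.1
```

```bash
python3 tq.py
```

```text
t 23.0 loc 11.47061252482493 F [-3.66476884 -6.89823591 -3.86805846] M [-1.52696636  0.76763689  0.29405499] ft 6.5988923262072685 T about nut (robot on wrench, cw+): 0.9484634649714432 err [3.74706086e-05 6.95823423e-04 4.79376267e-05]
```

Request:
play_rows(translation=[[0.003,-0.074,0],[0.002,-0.05,0],[0,0,0]], twist=[[0,0,0.3],[0,0,0.2],[0,0,0]], gripper=[-1,-1,-1])

```text
time: 23.3
tool_pos: [0.4761, -0.041, 0.2389]
ee_rot: [3.135, 0.003, 0.027]
wrist_force: [-4.2, -9.9, -2.2]
width: 0.0137
finger_force: 30.3
```

```bash
python3 tq.py
```

```text
t 23.3 loc 8.625314023035068 F [-4.20710978 -9.94455297 -2.20012532] M [-1.86056869  0.81230752  0.36829657] ft 9.829041833703775 T about nut (robot on wrench, cw+): 1.3407153571246113 err [-1.85493353e-05  1.11070528e-03  6.59569796e-05]
```

Request:
play_rows(translation=[[0.003,-0.074,0],[0.002,-0.05,0],[0,0,0],[0,0,0]], twist=[[0,0,0.3],[0,0,0.2],[0,0,0],[0,0,0]], gripper=[-1,-1,-1,-1])

```text
time: 23.7
tool_pos: [0.4761, -0.0367, 0.2389]
ee_rot: [3.133, 0.003, -0.023]
wrist_force: [-4.2, -12.0, -3.2]
width: 0.0137
finger_force: 30.5
```

```bash
python3 tq.py
```

```text
t 23.7 loc 5.775850384225212 F [ -4.15986069 -11.96059705  -3.17244215] M [-2.29089575  0.90575099  0.47618783] ft 12.05353210060535 T about nut (robot on wrench, cw+): 1.6664861248201916 err [-7.79098617e-06  1.74526956e-03  1.18782608e-04]
```

Request:
play_rows(translation=[[0.003,-0.074,0],[0,0,0],[0,0,0],[0,0,0]], twist=[[0,0,0.3],[0,0,0],[0,0,0],[0,0,0]], gripper=[-1,-1,-1,-1])

```text
time: 24.1
tool_pos: [0.4763, -0.034, 0.2389]
ee_rot: [3.132, 0.003, -0.053]
wrist_force: [-5.8, -12.9, -3.8]
width: 0.0139
finger_force: 30.6
```

```bash
python3 tq.py
```

```text
t 24.1 loc 4.054644216318368 F [ -5.84437278 -12.94988372  -3.84151782] M [-2.52895813  1.01220273  0.51352035] ft 13.242086645005472 T about nut (robot on wrench, cw+): 1.817556108500919 err [3.20897125e-06 2.08659929e-03 1.23138916e-04]
```

Request:
play_rows(translation=[[0.004,0.149,0],[0.004,0.149,0],[0.004,0.149,0],[0.004,0.149,0],[0,0,0]], twist=[[0,0,-0.6],[0,0,-0.6],[0,0,-0.6],[0,0,-0.6],[0,0,0]], gripper=[-1,-1,-1,-1,-1])

```text
time: 24.6
tool_pos: [0.4777, -0.0552, 0.2386]
ee_rot: [-3.139, 0.003, 0.185]
wrist_force: [-5.9, -1.2, -2.8]
width: 0.014
finger_force: 30.0
```

```bash
python3 tq.py
```

```text
t 24.6 loc 17.713904093817668 F [-5.85317038 -1.16464491 -2.76298409] M [-0.10787586  0.84048696 -0.21771737] ft 0.0666238991996102 T about nut (robot on wrench, cw+): -0.20662890446069773 err [ 2.80890993e-05 -2.49931807e-04  3.72965634e-04]
```

Request:
play_rows(translation=[[0,0,0],[0,0,0],[0,0,0],[0,0,0],[0,0,0],[0,0,0],[0,0,0],[0,0,0]], twist=[[0,0,0],[0,0,0],[0,0,0],[0,0,0],[0,0,0],[0,0,0],[0,0,0],[0,0,0]], gripper=[0.3,0.3,0.3,0.3,0.3,0.3,0.3,0.3])

```text
time: 25.4
tool_pos: [0.4784, -0.055, 0.239]
ee_rot: [3.142, -0.0, 0.184]
wrist_force: [0.0, -0.2, -0.4]
width: 0.0611
finger_force: 0.0
```

Request:
play_rows(translation=[[0,0,-0.3],[0,0,-0.5],[0,0,-0.6],[0,0,-0.6],[0,0,-0.6],[0,0,-0.4],[0,0,0],[0,0,0]], twist=[[0,0,0],[0,0,0],[0,0,0],[0,0,0],[0,0,0],[0,0,0],[0,0,0],[0,0,0]], gripper=[0.3,0.3,0.3,0.3,0.3,0.3,0.3,0.3])

```text
time: 26.2
tool_pos: [0.4783, -0.055, 0.3594]
ee_rot: [3.141, -0.001, 0.184]
wrist_force: [-0.5, -0.1, -0.5]
width: 0.0614
finger_force: 0.0
```

Run:
```python
from h import *
import cv2
p,y,o=pose();print(p,y,o["wrist_force"],o["width"])
cm=robot.camera_model("wrist");im=robot.snapshot("wrist")[:,:,::-1].copy()
x0,y0=180,0; q=cv2.resize(im[y0:200,x0:x0+260],None,fx=3,fy=3,interpolation=cv2.INTER_CUBIC)
for z,t,r,col in((.048,0,.0208,(0,255,0)),):
  a=SY+math.radians(30); H=[[C[0]+r*math.cos(a+k*math.pi/3),C[1]+r*math.sin(a+k*math.pi/3),z] for k in range(6)]
  cv2.polylines(q,[((w2px(cm,H)-[x0,y0]+.5)*3-.5).astype(int)],True,col,1)
cv2.imwrite("pics/fin.png",q)
```

```text
[ 0.47828369 -0.05499308  0.35943449] 0.1837972085219015 [-0.5212475  -0.12364234 -0.5487826 ] 0.06135649773291727
```

View pics/fin.png

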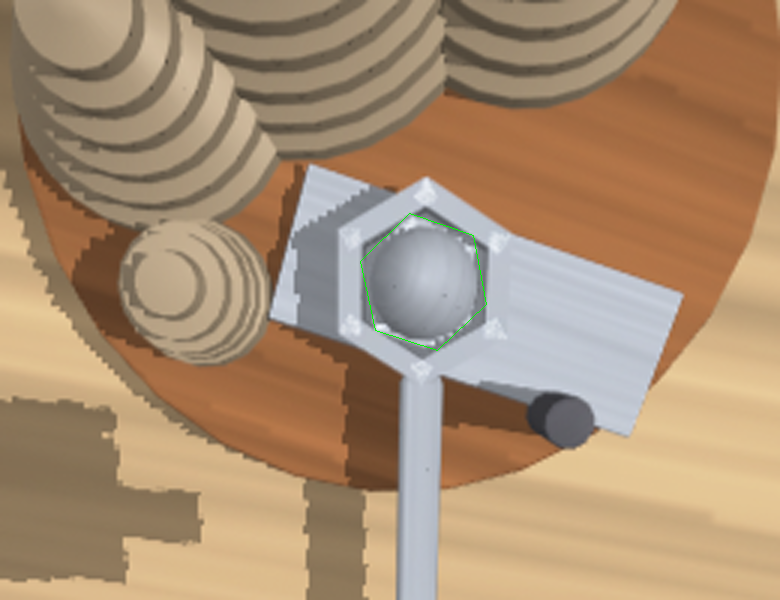

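The final picture shows the ring seated over the nut (centre about 425, 283). The θ=0 outline lands on the nut's corners, for example at (413, 217) and (470, 245). Clay and post are untouched, so I'm handing in.

```bash
python3 -c "
from bench import robot
print(robot.close_job())"
```

```text
the job is handed in; nothing more can be done
None
```

I tightened the nut to its stop in three bites, finishing at about 1.8 N m on the wrist sensor (about 13 N sideways at the handle plus some twist from the grip), then let go with the wrench sitting over the nut; I handed the job in at about 26 s.

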